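Unclamp a drying chamber and hold its stuck lid ajar

TASK

The dried samples in the bench drying chamber are to come back slowly to room air; it has already been vented. Turn its three clamp knobs counterclockwise, each fully to its end stop, then pull the lid up by its handle until the sticky seal lets go and hold it slightly ajar, with a gap of about 25 mm at the front edge, without letting it jump wide open. Finish while still holding the lid there by its handle, and leave the mortar, funnel and bottle alone.

Things in the scene. Friction and masses are not known exactly. Their poses are not given: they have to be found in the camera images.
- chamber: round steel drying chamber, fixed, 200 mm across, clear lid 216 mm across and 12 mm thick (its top 121 mm up when shut). Origin: centre of its underside, on the worktop. +x points to the lid's hinge at the back, -x to its front, z up. The hinge axis runs along y, 124 mm behind the centre, 115 mm up. Three clamps stand 124 mm from the centre: left (+y), front (-x), right (-y)
- lid (a joint): lid angle about the rear hinge, rad: 0 shut, grows as it opens (front edge rises 23 mm per 0.1 rad), stop at 1.2. The rubber seal sticks: the upward pull at the handle peaks at 15 to 20 N within the first 3 mm of rise there and fades away by 10 mm; then only the lid's weight, 3 to 6 N, is left. A broken seal does not stick again. Let go, the lid falls shut
- lid_handle: steel bridge handle on the lid: round bar 12 mm thick along the chamber's y, posts 100 mm apart. Origin: middle of the bar, 42 mm above the lid's top (163 mm above the worktop when shut), 40 mm in front of the lid's centre, so 164 mm in front of the hinge axis and 48 mm above it. Axes as the chamber's while shut
- lid_front (a point): lowest point of the lid's front edge, 232 mm from the hinge axis, 109 mm above the worktop when shut; its rise is the gap
- clamp_left (a joint): angle of the left clamp knob, rad: 0 clamped (the steel finger below the knob points at the lid's centre, over its rim), grows counterclockwise seen from above, end stop at 1.45 (finger beside the lid, clear of it). Starts between 0 and 0.35. Stays where it is left; friction about 0.1 N m
- clamp_left_grip (a point): left clamp knob: black bar grip 46 mm long, 13 mm thick, 30 mm high, top 165 mm above the worktop; this point is on its turning axis 151 mm up, where to grip it. x runs along the grip and the steel finger below it (14 mm wide, reaching 34 mm from the axis, top face 128 mm up), towards the lid's centre at 0
- clamp_front (a joint): angle of the front clamp knob, as for the left one
- clamp_front_grip (a point): front clamp knob, as for the left one
- clamp_right (a joint): angle of the right clamp knob, as for the left one
- clamp_right_grip (a point): right clamp knob, as for the left one
- mortar: bystander: white ceramic mortar, 104 mm across, 62 mm high, its pestle leaning out to 100 mm. Origin: centre of its foot
- funnel: bystander: clear funnel standing mouth down, 96 mm across, 100 mm high. Origin: centre of its mouth on the worktop
- blue_bottle: bystander: squat blue glass bottle with a white cap, 72 mm across, 88 mm high. Origin: centre of its foot

How it is judged:
By the outcome, as a careful person would: the job done as asked, in the order asked, and still so for the second after the job is handed in, while the arm keeps its last pose, push and grip.
It also fails if it takes over 58 s, if anything falls off the work surface, if the arm or the gripper's body presses on something with over 40 N, if the wrist force passes 120 N, or if a joint passes its speed limit or range.

ROBOT

A 6-joint arm with a two-finger parallel gripper is mounted at the origin on the work surface. World frame = base frame: x ahead of the robot, y to its left, z up, the work surface at z = 0. Lengths are in m, angles in rad, forces in N, time in s.
With the tool pointing down it reaches from about 0.375 to 0.9 m from the base axis. Payload 3.1 kg.
Tool frame: the origin (TCP) lies between the finger pads; the fingertips stand 25 mm ahead of it and the grasp point (between the pads) lies 6 mm ahead of it; y points along the fingers, x is the direction in which the jaws open and shut, and the axes are right-handed (so a half turn about y gives the same grasp; the last joint's range is limited). The gripper opens to 87 mm and grips with 3 to 60 N. Pads are 19 mm wide; open, the fingers measure 117 mm over their backs; the gripper's body (75 mm by 190 mm) begins 51 mm behind the grasp point.
Start: joints at [1.163, 0.527, 1.433, -0, 1.181, -0.178], TCP at [0.142, 0.609, 0.248] pointing down, gripper open.
Joint ranges: [-3.08, 3.08], [-0.75, 2.2], [0.22, 2.44], [-1.43, 4.57], [0, 2.65], [-2.85, 2.85]. Speed limits (rad/s): [2.79, 2.79, 3.14, 3.14, 3.14, 3.14].

INTERFACE

Orientations are given as a unit quaternion [x, y, z, w].
In Python, from rig import robot gives the robot as it stands.
- The arm moves only by the tool carry_out, never from a script. Its argument "moves" is a list of rows, each a list of 7 numbers: the opening, from 0 (shut) to 1 (fully open), then the shift along the tool's x, y, z in cm, then the turn, a rotation vector about the tool's x, y, z in rad. In form: [[grip, x, y, z, rx, ry, rz], ...]. A call has 1 to 20 rows; each row is the pose to reach, as a shift and turn from the pose commanded when the call began, along the tool's axes at that moment; what a row does not reach only later rows make up. A row lasts 1/10 s, in which the tool goes at most 50 mm and 8.59 degrees, less where a joint would pass 70% of its speed; a pose out of reach is approached as far as the arm can. A call with a gripper value outside its range is refused whole. The fingers move at their own pace and stop on an object; "force" is the grip in N (left out, the last holds). Time passes only in rows, so rows that repeat a pose let the fingers close. It gives the time, the measured TCP pose, the force and the opening at its end, in the units of the state.
- robot.get_obs(): the state, without advancing time (a new reading comes with each control period).
- robot.camera(name): name is "side" or "top"; returns the picture (400x640x3 uint8, red, green, blue); there is no depth.
- robot.camera_params(name): a dict with "fx", "fy", "cx", "cy" (pixels), "k1" (the pictures are not rectified: a ray, as slopes to the right and down, at radius r is drawn at 1 + k1 r^2 times it, then the intrinsics apply), "extrinsics" (4x4, takes a point from camera to world coordinates). Camera axes: x right, y down, z forward; pixel columns grow to the right and rows downward; lengths in m; the calibration is good to about 2 mm. A picture is of the moment at which its call begins. camera_params takes no time and is no camera call.
- robot.hand_in(): hands the job in, once; it reports no verdict.
The state is a dict: "time": time; "q": joint angles; "joint_velocities": joint speeds; "joint_torque": joint torques, N m; "position": TCP position; "tool_rot": TCP orientation; "ft_force": force on the tool from outside, world axes, zero at the start; "moment": the same for the moment, N m; "grip_width": finger opening in m.
Only numpy, scipy, OpenCV 4.12 (cv2) and the standard library are available. Lean on these libraries where they do the work, as an engineer would, in place of code of your own. Each camera call takes 0.05 s, during which the arm holds its last target.

## Working session

There is one attempt and no reset: what is moved stays moved. The work goes in short steps, Python scripts to look and compute and a tool call to move; the robot and the scene stay as the last step left them, time stands still between calls to the robot, and variables do not carry over. Pictures are saved under pics/ and viewed, and the job is handed in when it is done.

Besides the shell and the picture viewer there is one more tool, called after ">>>" by a JSON object that holds its "op" and its "data". carry_out: Moves the arm, as the interface text tells. Its arguments: {"type":"object","properties":{"moves":{"type":"array"},"force":{"type":"number"}},"required":["moves"]}

```bash
ls; mkdir -p pics; python3 - <<'E'
from rig import robot
import cv2
for n in("side","top"):
    im=robot.camera(n); cv2.imwrite(f"pics/{n}0.png",im[:,:,::-1]); 
    p=robot.camera_params(n); print(n,p)
print(robot.get_obs())
E
```

```text
pics
side {'fx': 442.5085818991749, 'fy': 442.5085818991749, 'cx': 312.9583841674291, 'cy': 201.19379230423854, 'k1': 0.01606254339850503, 'extrinsics': array([[-0.9811496 , -0.15549526,  0.11474622,  0.47209398],
       [-0.19303975,  0.76093387, -0.61944758,  0.75109887],
       [ 0.00900687, -0.62992132, -0.77660673,  1.04615545],
       [ 0.        ,  0.        ,  0.        ,  1.        ]])}
top {'fx': 473.42267452823455, 'fy': 473.42267452823455, 'cx': 320.4734833009706, 'cy': 197.95662370196823, 'k1': -0.09229555507391239, 'extrinsics': array([[-0.01305027, -0.99301097,  0.11729837,  0.44556119],
       [-0.99987598,  0.01399392,  0.00722488,  0.01435835],
       [-0.00881585, -0.11718954, -0.99307044,  1.46981272],
       [ 0.        ,  0.        ,  0.        ,  1.        ]])}
{'time': 0.1, 'q': array([ 1.16250471e+00,  5.28399214e-01,  1.43381762e+00,  3.94182181e-06,
        1.18140635e+00, -1.78519370e-01]), 'joint_velocities': array([-0.00049683, -0.00259196, -0.00185831, -0.00125494,  0.00078397,
        0.00135113]), 'joint_torque': array([-1.64284347e-04, -4.40986061e+01, -1.77150285e+01,  6.35151076e-02,
        5.33924892e-02, -5.15029546e-05]), 'position': array([0.14207262, 0.60798447, 0.24663965]), 'tool_rot': array([ 0.55435874,  0.43875314, -0.44001986, -0.55368276]), 'ft_force': array([-0.49150589,  0.43997037, -0.67437593]), 'moment': array([-0.02907365, -0.08319786, -0.02981409]), 'grip_width': 0.08704081239110927}
```

View pics/side0.png

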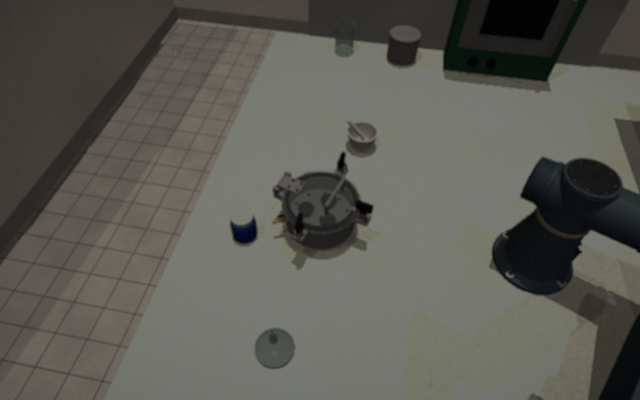

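View pics/top0.png

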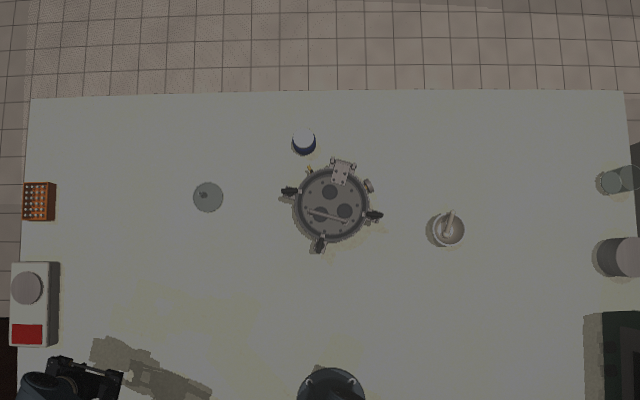

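The side view shows the chamber at about (322,208). The top view shows its centre at about (331,204), hinge at (342,170), knobs at (289,190), (320,243) and (375,215). The funnel is at (208,197), the bottle at (304,143) and the mortar at (446,229). Zooming in next.

```bash
python3 - <<'E'
import cv2,numpy as np
for n,(x,y,w,h) in(("side",(250,135,150,112)),("top",(265,140,130,120))):
    im=cv2.imread(f"pics/{n}0.png")[y:y+h,x:x+w]
    im=cv2.convertScaleAbs(im,alpha=1.7)
    cv2.imwrite(f"pics/{n}0z.png",cv2.resize(im,None,fx=5,fy=5,interpolation=cv2.INTER_CUBIC))
E
```

```text
(no output)
```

View pics/side0z.png

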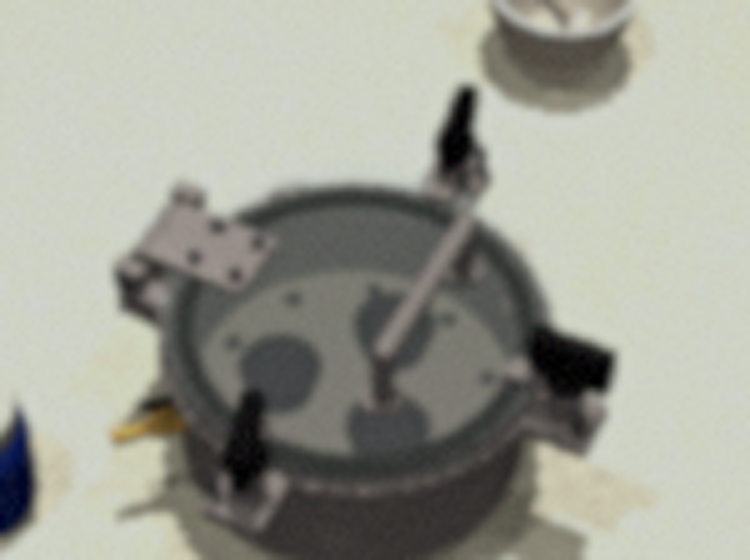

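View pics/top0z.png

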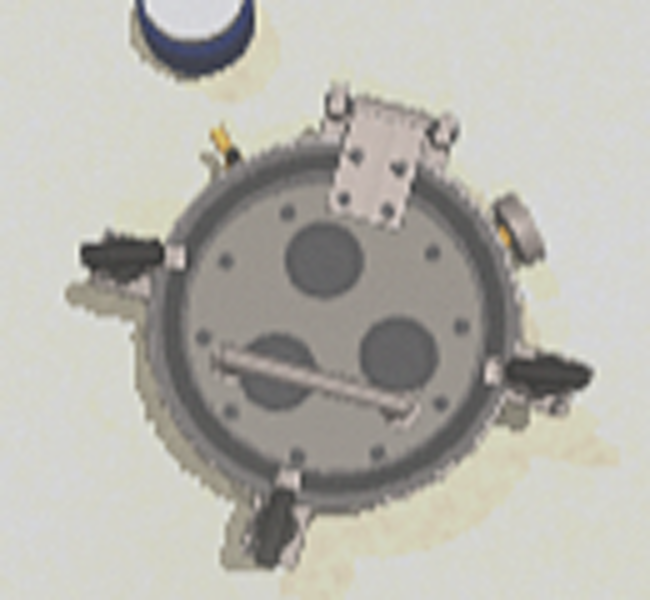

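```bash
cat > h.py <<'E'
import numpy as np,cv2
from rig import robot
def ray(n,uv):
    p=robot.camera_params(n);uv=np.asarray(uv,float)
    d=np.array([(uv[0]-p['cx'])/p['fx'],(uv[1]-p['cy'])/p['fy']]);s=d.copy()
    for _ in range(20): s=d/(1+p['k1']*(s@s))
    E=p['extrinsics'];v=E[:3,:3]@np.r_[s,1];return E[:3,3],v
def plane(n,uv,z):
    o,v=ray(n,uv);return (o+v*(z-o[2])/v[2])
def proj(n,X):
    p=robot.camera_params(n);E=p['extrinsics'];c=E[:3,:3].T@(np.asarray(X)-E[:3,3]);s=c[:2]/c[2]
    s=s*(1+p['k1']*(s@s));return np.array([s[0]*p['fx']+p['cx'],s[1]*p['fy']+p['cy']])
def knobs(n,im,box,th):
    x,y,w,h=box;g=im[y:y+h,x:x+w].max(2)
    m=(g<th).astype(np.uint8);k,l,st,c=cv2.connectedComponentsWithStats(m)
    out=[]
    for i in range(1,k):
        if st[i,4]>15:
            pts=np.argwhere(l==i)[:,::-1].astype(float);C=np.cov(pts.T);a=np.linalg.eigh(C)
            out.append((c[i]+[x,y],st[i,4],a[1][:,1],np.sqrt(a[0])*2))
    return out
E
python3 - <<'E'
from h import *
b={"side":(265,145,130,95),"top":(270,165,120,95)}
for n in b:
    im=cv2.imread(f"pics/{n}0.png")
    for k in knobs(n,im,b[n],30 if n=="side" else 45):
        X=plane(n,k[0],.155 if n=="top" else .150); e=plane(n,k[0]+k[2]*k[3][0]*0+k[2],.155)-plane(n,k[0],.155)
        print(n,k[0].round(1),k[1],k[3].round(1),X.round(4),"ang",round(float(np.arctan2(e[1],e[0])),2))
for uv in[(309,211.4),(346,221.6)]:print("handle",plane("top",uv,.167))
for uv in[(250+382/5,135+352/5),(250+465/5,135+225/5)]:print("handle side",plane("side",uv,.165))
# lid ellipse: hough on top
im=cv2.imread("pics/top0.png")
print([plane("top",(265+338/5,140+90/5),.12),plane("top",(265+447/5,140+125/5),.12)])
E
```

```text
side [341. 162.] 64 [2.6 8.5] [ 0.5545 -0.1186  0.15  ] ang 1.59
side [362.6 207.4] 163 [6.  9.3] [0.4749 0.0309 0.15  ] ang -0.47
side [298.9 223.7] 143 [ 5.  10.2] [0.6249 0.1146 0.15  ] ang 1.72
side [349.4 228.5] 23 [2.8 5.8] [0.4988 0.1039 0.15  ] ang 1.13
top [289.3 190.9] 70 [3.8 8.9] [0.622  0.1112 0.155 ] ang 1.59
top [373.5 214.7] 62 [3.6 8.8] [ 0.5519 -0.1232  0.155 ] ang 1.46
handle [0.5624962  0.05602178 0.167     ]
handle [ 0.53287229 -0.04562675  0.167     ]
handle side [0.56610395 0.0549353  0.165     ]
handle side [ 0.53777116 -0.03927825  0.165     ]
[array([ 0.72122558, -0.01252659,  0.12      ]), array([ 0.69969872, -0.07531035,  0.12      ])]
```

```bash
cat >> h.py <<'E'
from scipy.spatial.transform import Rotation as R
def shift(target,psi=None):
    """shift cm & turn about tool y to reach TCP target, yaw psi of tool x, pointing down"""
    o=robot.get_obs();r=R.from_quat(o['tool_rot']).as_matrix()
    x=r[:,0];cur=np.arctan2(x[1],x[0])
    print("t",round(o['time'],2),"pos",o['position'].round(4),"psi",round(float(cur),3),"y",r[:,1].round(3),"q",o['q'].round(2),"F",o['ft_force'].round(1),"M",o['moment'].round(2),"w",round(float(o['grip_width']),4))
    print("shift cm",(r.T@(np.asarray(target)-o['position'])*100).round(2),end=' ')
    if psi is not None:
        Rt=np.array([[np.cos(psi),0,-np.sin(psi)],[np.sin(psi),0,np.cos(psi)],[0,-1,0]])
        print("rotvec",R.from_matrix(r.T@Rt).as_rotvec().round(3))
    else: print()
E
python3 - <<'E'
from h import *
from scipy.optimize import least_squares
im=cv2.imread("pics/top0.png")
for th in (50,55,60,65):
  for k in knobs("top",im,(275,180,110,72),th):
    if 30<k[1]<200:
      e=plane("top",k[0]+k[2],.158)-plane("top",k[0],.158)
      print(th,k[0].round(1),k[1],k[3].round(1),plane("top",k[0],.158).round(4),round(float(np.arctan2(e[1],e[0])),2))
# finger tips in top zoom
t={'L':(183,257),'F':(290,472),'R':(486,372)}
for a,(u,v) in t.items(): print(a,plane("top",(265+u/5,140+v/5),.128).round(4))
# fit: chamber frame points vs rays' plane points
P=[((0,.124),(.6225,.1125)),((0,-.124),(.5525,-.1215)),((-.04,.05),(.5635,.0545)),((-.04,-.05),(.535,-.0425)),((-.124,0),(.472,.032)),((.124,0),(.7105,-.044))]
def f(p):
    c,s=np.cos(p[2]),np.sin(p[2]);return np.concatenate([np.array([c*a-s*b+p[0],s*a+c*b+p[1]])-q for (a,b),q in P])
r=least_squares(f,[.59,0,-.29]);print(r.x,(r.fun*1000).round(1))
p=r.x;c,s=np.cos(p[2]),np.sin(p[2])
for n,(a,b) in dict(L=(0,.124),R=(0,-.124),F=(-.124,0),H=(-.04,0)).items():
    X=np.array([c*a-s*b+p[0],s*a+c*b+p[1]]);print(n,X.round(4),proj("top",[*X,.165]).round(1),proj("side",[*X,.158]).round(1))
shift([.6225,.1125,.22],.02)
E
```

```text
50 [289.3 190.9] 95 [3.8 8.4] [0.6216 0.1109 0.158 ] 1.61
50 [373.7 214.6] 92 [3.6 8.6] [ 0.5518 -0.1235  0.158 ] 1.49
50 [319.8 243.1] 46 [3.7 6.4] [0.4751 0.0274 0.158 ] 2.86
55 [304.3 208. ] 175 [ 9.9 33.6] [0.573  0.0694 0.158 ] -3.0
55 [360.8 194.8] 97 [ 3.2 19.2] [ 0.6078 -0.0889  0.158 ] -2.83
55 [289.5 191.1] 103 [4.1 8.4] [0.6211 0.1103 0.158 ] 1.57
55 [373.8 214.6] 100 [3.8 8.6] [ 0.5517 -0.1238  0.158 ] 1.48
55 [346.8 229.3] 112 [ 5.4 26.3] [ 0.5121 -0.0479  0.158 ] 2.08
55 [319.5 244.4] 82 [3.7 7.5] [0.4715 0.0282 0.158 ] 2.84
60 [360.5 194. ] 124 [ 3.4 19.4] [ 0.61   -0.0881  0.158 ] -2.83
60 [329.5 191. ] 73 [8.7 9.3] [ 0.6196 -0.0016  0.158 ] 1.36
60 [289.3 191.2] 111 [4.4 8.4] [0.6208 0.1109 0.158 ] 1.61
60 [344.3 210. ] 79 [8.6 9.5] [ 0.5658 -0.0418  0.158 ] 1.39
60 [321.1 209.1] 31 [2.3 7.3] [0.5692 0.0226 0.158 ] 1.31
60 [373.5 214.7] 106 [4.  8.8] [ 0.5516 -0.123   0.158 ] 1.48
60 [317.8 217.6] 35 [ 3.2 10.5] [0.5456 0.0321 0.158 ] 1.19
60 [346.4 229.8] 158 [ 5.3 25.4] [ 0.5108 -0.0466  0.158 ] 2.07
60 [319.5 244.6] 88 [3.8 7.7] [0.4708 0.0283 0.158 ] 2.83
65 [329
[... 186 characters left out ...]
209.5] 47 [2.5 6.7] [0.5681 0.0219 0.158 ] 1.29
65 [318.2 217.5] 71 [3.1 8.7] [0.5459 0.031  0.158 ] 1.19
L [0.6237 0.0779 0.128 ]
F [0.5001 0.0183 0.128 ]
R [ 0.5553 -0.0939  0.128 ]
[ 0.58874642 -0.00541236 -0.2978098 ] [ 2.6  0.6 -0.1 -2.5  1.7 -0.4  0.8  1.  -1.8 -1.  -3.2  2.2]
L [0.6251 0.1131] [288.3 189.3] [298.9 221.4]
R [ 0.5524 -0.124 ] [374.1 214.2] [342.3 158.8]
F [0.4702 0.031 ] [318.5 244.8] [364.7 205.8]
H [0.5505 0.0063] [327.  215.5] [335.4 193.8]
t 0.1 pos [0.1421 0.608  0.2466] psi 1.341 y [-0.001 -0.002 -1.   ] q [ 1.16  0.53  1.43  0.    1.18 -0.18] F [-0.5  0.4 -0.7] M [-0.03 -0.08 -0.03] w 0.087
shift cm [-37.3    2.72 -58.07] rotvec [ 1.000e-03  1.321e+00 -2.000e-03]
```

>>> {"op": "carry_out", "data": {"moves": [[0.6,-2,0.3,-3,0,0.07,0],[0.6,-5,0.5,-8,0,0.2,0],[0.6,-8,1,-12,0,0.3,0],[0.6,-11,1,-16,0,0.4,0],[0.6,-13,1.5,-20,0,0.5,0],[0.6,-15.5,1.5,-24,0,0.6,0],[0.6,-18,2,-28,0,0.7,0],[0.6,-20.5,2,-32,0,0.8,0],[0.6,-23,2,-36,0,0.9,0],[0.6,-25.5,2,-40,0,1.0,0],[0.6,-28,2.5,-44,0,1.1,0],[0.6,-31,2.5,-48,0,1.2,0],[0.6,-33.5,2.7,-52,0,1.25,0],[0.6,-35.5,2.7,-55,0,1.31,0],[0.6,-36.5,2.7,-57,0,1.31,0],[0.6,-37.2,2.7,-58.1,0,1.31,0],[0.6,-37.2,2.7,-58.1,0,1.31,0],[0.6,-37.2,2.7,-58.1,0,1.31,0]], "force": 40}}

```text
time: 1.9
position: [0.6221, 0.1147, 0.2201]
tool_rot: [-0.707, -0.01, 0.012, 0.707]
ft_force: [0.9, 0.8, 0.7]
grip_width: 0.0524
```

```bash
python3 - <<'E'
from h import *
shift([.6235,.1125,.157],.03)
im=robot.camera("side")
cv2.imwrite("pics/s1.png",cv2.resize(im[110:270,220:440,::-1],None,fx=3.5,fy=3.5))
E
```

```text
t 1.9 pos [0.6221 0.1147 0.2201] psi 0.031 y [-0.002  0.001 -1.   ] q [ 0.01  0.57  1.44  0.    1.14 -0.03] F [0.9 0.8 0.7] M [-0.09 -0.    0.07] w 0.0524
shift cm [ 0.14  6.31 -0.23] rotvec [-0.001  0.001 -0.002]
```

View pics/s1.png

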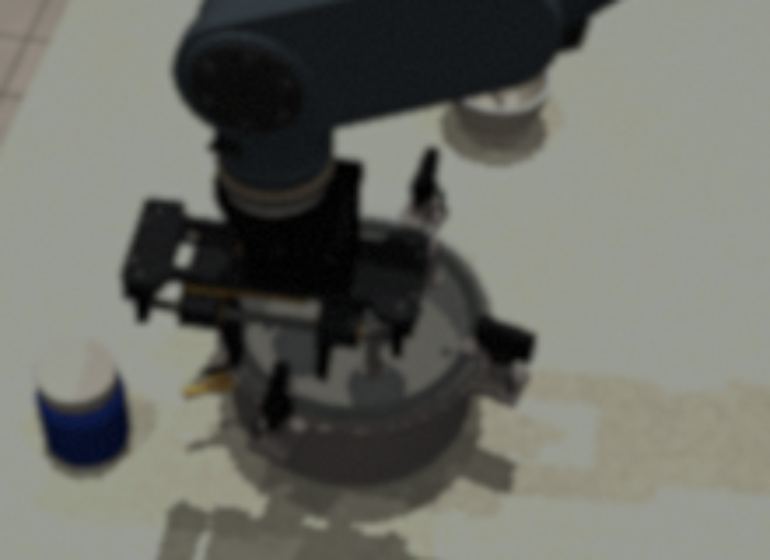

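The gripper straddles the left knob at (278,400): its fingers hang at about (232,345) and (322,360), above and to either side. Descending to grip.

>>> {"op": "carry_out", "data": {"moves": [[0.6,0.1,1.5,-0.2,0,0,0],[0.6,0.1,3,-0.2,0,0,0],[0.6,0.1,4.5,-0.2,0,0,0],[0.6,0.1,5.5,-0.2,0,0,0],[0.6,0.1,6.3,-0.2,0,0,0],[0.6,0.1,6.3,-0.2,0,0,0],[0.1,0.1,6.3,-0.2,0,0,0],[0.1,0.1,6.3,-0.2,0,0,0],[0.1,0.1,6.3,-0.2,0,0,0],[0.1,0.1,6.3,-0.2,0,0,0],[0.1,0.1,6.3,-0.2,0,0,0],[0.1,0.1,6.3,-0.2,0,0,0]], "force": 20}}

```text
time: 3.15
position: [0.6256, 0.112, 0.1579]
tool_rot: [-0.707, -0.012, 0.01, 0.707]
ft_force: [4.4, -0.1, -2.7]
grip_width: 0.0134
```

```bash
python3 - <<'E'
from h import *
shift([.6235,.1125,.157],.03)
im=robot.camera("side")
cv2.imwrite("pics/s2.png",cv2.resize(im[110:270,220:440,::-1],None,fx=3.5,fy=3.5))
E
```

```text
t 3.15 pos [0.6256 0.112  0.1579] psi 0.031 y [ 0.003  0.    -1.   ] q [ 0.    0.65  1.49  0.    1.01 -0.03] F [ 4.4 -0.1 -2.7] M [ 0.02 -0.6   0.02] w 0.0134
shift cm [-0.21  0.09  0.06] rotvec [0.    0.001 0.003]
```

View pics/s2.png

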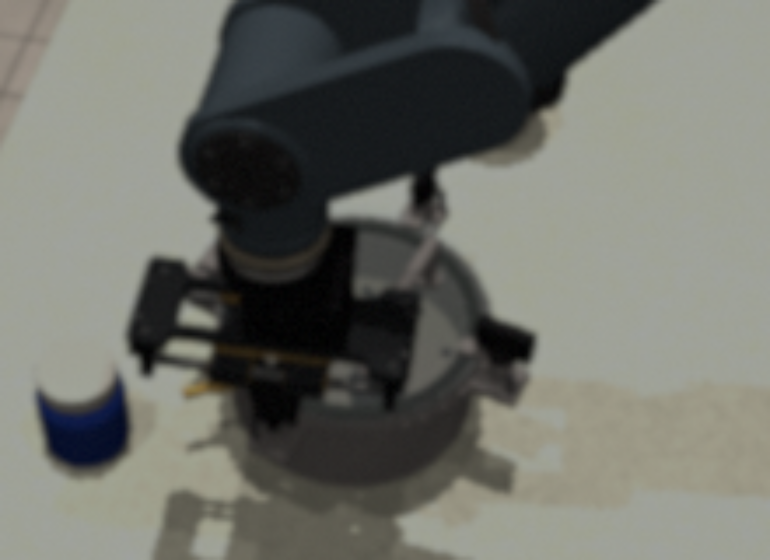

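The jaws closed at 13.4 mm, so the left knob is gripped between the pads, at about (270,400) in the picture. Turning it counterclockwise.

>>> {"op": "carry_out", "data": {"moves": [[0.1,0.15,0,0,0,0,0],[0.1,0.2,0,0,0,-0.1,0],[0.1,0.2,0,0,0,-0.2,0],[0.1,0.2,0,0,0,-0.3,0],[0.1,0.2,0,0,0,-0.4,0],[0.1,0.2,0,0,0,-0.5,0],[0.1,0.2,0,0,0,-0.6,0],[0.1,0.2,0,0,0,-0.7,0],[0.1,0.2,0,0,0,-0.8,0],[0.1,0.2,0,0,0,-0.9,0],[0.1,0.2,0,0,0,-1.0,0],[0.1,0.2,0,0,0,-1.05,0],[0.1,0.2,0,0,0,-1.05,0]], "force": 40}}

```text
time: 4.5
position: [0.6241, 0.1109, 0.1578]
tool_rot: [-0.606, -0.362, 0.366, 0.606]
ft_force: [-4.1, -3.8, 5.1]
grip_width: 0.0125
```

```bash
python3 - <<'E'
from h import *
shift([.6235,.1125,.157],1.15)
E
```

```text
t 4.5 pos [0.6241 0.1109 0.1578] psi 1.082 y [-0.006 -0.002 -1.   ] q [ 0.    0.65  1.48 -0.    1.02 -1.08] F [-4.1 -3.8  5.1] M [-0.51  0.58  0.05] w 0.0125
shift cm [0.11 0.08 0.13] rotvec [-0.004 -0.068 -0.005]
```

>>> {"op": "carry_out", "data": {"moves": [[0.1,0,0,0,0,-0.04,0],[0.1,0,0,0,0,-0.08,0],[0.1,0,0,0,0,-0.1,0],[0.1,0,0,0,0,-0.1,0]]}}

```text
time: 4.9
position: [0.6241, 0.1108, 0.1578]
tool_rot: [-0.587, -0.391, 0.395, 0.588]
ft_force: [-3.8, -3.4, 4.9]
grip_width: 0.0127
```

```bash
python3 - <<'E'
from h import *
shift([.6235,.1125,.157],1.15)
E
```

```text
t 4.9 pos [0.6241 0.1108 0.1578] psi 1.179 y [-0.006 -0.002 -1.   ] q [ 0.    0.65  1.48 -0.    1.02 -1.18] F [-3.8 -3.4  4.9] M [-0.75  0.68 -0.68] w 0.0127
shift cm [0.14 0.08 0.12] rotvec [-0.005  0.029 -0.004]
```

>>> {"op": "carry_out", "data": {"moves": [[0.1,0,0,0,0,-0.04,0],[0.1,0,0,0,0,-0.06,0],[0.1,0,0,0,0,-0.06,0]]}}

```text
time: 5.2
position: [0.6238, 0.1108, 0.1578]
tool_rot: [-0.575, -0.408, 0.412, 0.577]
ft_force: [-5.0, -3.0, 5.5]
grip_width: 0.0131
```

```bash
python3 - <<'E'
from h import *
shift([.6235,.1125,.157],1.15)
E
```

```text
t 5.2 pos [0.6238 0.1108 0.1578] psi 1.238 y [-0.006 -0.001 -1.   ] q [ 0.    0.65  1.48 -0.    1.02 -1.24] F [-5.  -3.   5.5] M [-0.73  0.76 -0.97] w 0.0131
shift cm [0.15 0.08 0.09] rotvec [-0.006  0.088 -0.004]
```

The reaction moment rose to -0.97 N m, so the left knob is at its stop. Releasing it and moving to the right knob.

>>> {"op": "carry_out", "data": {"moves": [[0.4,0,0,0,0,0,0],[0.4,0,0,0,0,0,0],[0.4,0,0,0,0,0,0],[0.4,0,-2,0,0,0,0],[0.4,0,-5,0,0,0,0],[0.4,0,-7,0,0,0.05,0],[0.6,-2,-7,-0.1,0,0.15,0],[0.6,-5,-7,-0.2,0,0.3,0],[0.6,-8,-7,-0.3,0,0.45,0],[0.6,-11,-7,-0.4,0,0.6,0],[0.6,-14,-7,-0.5,0,0.75,0],[0.6,-17,-7,-0.6,0,0.9,0],[0.6,-20,-7,-0.7,0,1.05,0],[0.6,-22.5,-7,-0.8,0,1.2,0],[0.6,-24,-7,-0.9,0,1.3,0],[0.6,-24.4,-7,-0.9,0,1.33,0],[0.6,-24.4,-7,-0.9,0,1.33,0],[0.6,-24.4,-7,-0.9,0,1.33,0]]}}

```text
time: 7.0
position: [0.556, -0.1209, 0.2275]
tool_rot: [-0.706, 0.031, -0.031, 0.707]
ft_force: [0.9, -0.1, 0.3]
grip_width: 0.0522
```

```bash
python3 - <<'E'
from h import *
shift([.5525,-.1225,.157],-.09)
im=robot.camera("side")
cv2.imwrite("pics/s3.png",cv2.resize(im[110:270,220:440,::-1],None,fx=3.5,fy=3.5))
E
```

```text
t 7.0 pos [ 0.556  -0.1209  0.2275] psi -0.087 y [-0.     0.001 -1.   ] q [-0.41  0.48  1.6   0.    1.07 -0.32] F [ 0.9 -0.1  0.3] M [-0.11  0.04 -0.06] w 0.0522
shift cm [-0.34  7.05 -0.2 ] rotvec [-0.001  0.003 -0.   ]
```

View pics/s3.png

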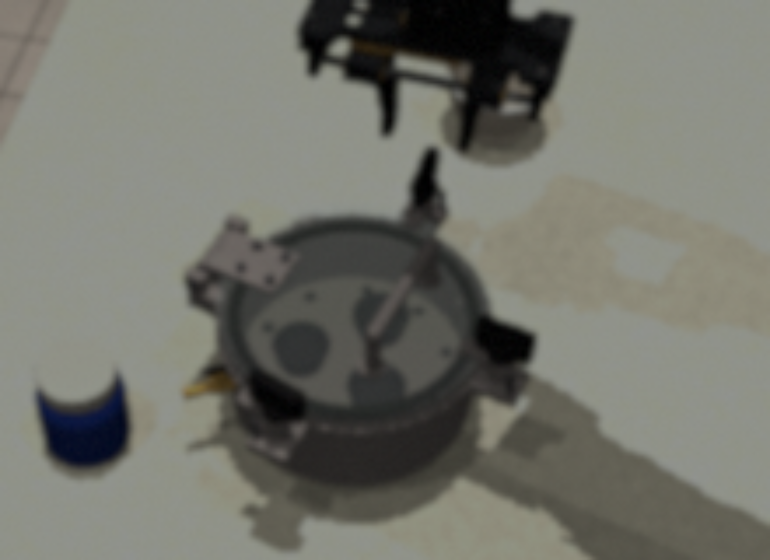

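The left knob at (275,395) now lies along the rim. The gripper hangs above the right knob at (428,180), fingers at (388,120) and (468,140). Descending and gripping.

>>> {"op": "carry_out", "data": {"moves": [[0.6,-0.3,1.5,-0.2,0,0,0],[0.6,-0.3,3,-0.2,0,0,0],[0.6,-0.3,4.5,-0.2,0,0,0],[0.6,-0.3,6,-0.2,0,0,0],[0.6,-0.3,7,-0.2,0,0,0],[0.6,-0.3,7,-0.2,0,0,0],[0.1,-0.3,7,-0.2,0,0,0],[0.1,-0.3,7,-0.2,0,0,0],[0.1,-0.3,7,-0.2,0,0,0],[0.1,-0.3,7,-0.2,0,0,0],[0.1,-0.3,7,-0.2,0,0,0],[0.1,-0.3,7,-0.2,0,0,0]], "force": 20}}

```text
time: 8.25
position: [0.556, -0.1239, 0.1581]
tool_rot: [0.707, -0.029, 0.035, -0.706]
ft_force: [8.7, 2.1, -6.5]
grip_width: 0.0135
```

```bash
python3 - <<'E'
from h import *
shift([.5525,-.1225,.157],-.09)
E
```

```text
t 8.25 pos [ 0.556  -0.1239  0.1581] psi -0.091 y [ 0.009 -0.001 -1.   ] q [-0.42  0.57  1.66  0.    0.9  -0.33] F [ 8.7  2.1 -6.5] M [ 0.12 -1.14 -0.12] w 0.0135
shift cm [-0.36  0.11  0.11] rotvec [ 0.    -0.001  0.009]
```

>>> {"op": "carry_out", "data": {"moves": [[0.1,0.2,0,0,0,0,0],[0.1,0.4,0,0,0,-0.05,0],[0.1,0.4,0,0,0,-0.15,0],[0.1,0.4,0,0,0,-0.25,0],[0.1,0.4,0,0,0,-0.35,0],[0.1,0.4,0,0,0,-0.45,0],[0.1,0.4,0,0,0,-0.55,0],[0.1,0.4,0,0,0,-0.65,0],[0.1,0.4,0,0,0,-0.75,0],[0.1,0.4,0,0,0,-0.85,0],[0.1,0.4,0,0,0,-0.95,0],[0.1,0.4,0,0,0,-1.05,0],[0.1,0.4,0,0,0,-1.12,0],[0.1,0.4,0,0,0,-1.17,0],[0.1,0.4,0,0,0,-1.17,0]], "force": 40}}

```text
time: 9.75
position: [0.5524, -0.1258, 0.158]
tool_rot: [-0.605, -0.361, 0.368, 0.607]
ft_force: [-9.8, -7.4, 8.3]
grip_width: 0.0125
```

```bash
python3 - <<'E'
from h import *
shift([.5525,-.1225,.157],-.09)
E
```

```text
t 9.75 pos [ 0.5524 -0.1258  0.158 ] psi 1.084 y [-0.01  -0.003 -1.   ] q [-0.42  0.57  1.66 -0.01  0.92 -1.5 ] F [-9.8 -7.4  8.3] M [-1.34  1.62 -0.01] w 0.0125
shift cm [0.3  0.1  0.14] rotvec [-0.002  1.174 -0.011]
```

>>> {"op": "carry_out", "data": {"moves": [[0.1,0,0,0,0,-0.04,0],[0.1,0,0,0,0,-0.08,0],[0.1,0,0,0,0,-0.12,0],[0.1,0,0,0,0,-0.14,0],[0.1,0,0,0,0,-0.14,0]]}}

```text
time: 10.25
position: [0.5522, -0.1262, 0.158]
tool_rot: [-0.578, -0.402, 0.409, 0.58]
ft_force: [-10.7, -8.3, 7.9]
grip_width: 0.0131
```

```bash
python3 - <<'E'
from h import *
shift([.471,.030,.23],-1.86)
E
```

```text
t 10.25 pos [ 0.5522 -0.1262  0.158 ] psi 1.221 y [-0.01  -0.003 -1.   ] q [-0.42  0.57  1.66 -0.01  0.92 -1.63] F [-10.7  -8.3   7.9] M [-1.52  1.76 -0.64] w 0.0131
shift cm [11.84 -7.17 13.04] rotvec [ 0.01   3.081 -0.013]
```

>>> {"op": "carry_out", "data": {"moves": [[0.1,0,0,0,0,-0.04,0],[0.1,0,0,0,0,-0.06,0],[0.1,0,0,0,0,-0.06,0]]}}

```text
time: 10.55
position: [0.5522, -0.1261, 0.1579]
tool_rot: [-0.566, -0.419, 0.425, 0.569]
ft_force: [-11.2, -8.5, 7.9]
grip_width: 0.0138
```

```bash
python3 - <<'E'
from h import *
shift([.471,.030,.23],-1.86)
E
```

```text
t 10.55 pos [ 0.5522 -0.1261  0.1579] psi 1.279 y [-0.01  -0.003 -1.   ] q [-0.42  0.57  1.66 -0.01  0.92 -1.69] F [-11.2  -8.5   7.9] M [-1.54  1.77 -0.9 ] w 0.0138
shift cm [12.58 -7.17 12.33] rotvec [ 0.008  3.139 -0.014]
```

The moment is -0.90 N m, so the right knob is at its stop. Releasing it and going to the front knob.

>>> {"op": "carry_out", "data": {"moves": [[0.4,0,0,0,0,0,0],[0.4,0,0,0,0,0,0],[0.4,0,0,0,0,0,0],[0.4,0,-2,0,0,0,0],[0.4,0,-5,0,0,0,0],[0.4,0,-7,0,0,0.05,0],[0.6,1,-7,1,0,0.2,0],[0.6,2,-7,2,0,0.35,0],[0.6,3,-7,3,0,0.5,0],[0.6,4,-7,4,0,0.65,0],[0.6,5,-7,5,0,0.8,0],[0.6,6,-7,6,0,0.95,0],[0.6,7,-7,7,0,1.1,0],[0.6,8,-7,8,0,1.25,0],[0.6,9,-7,9,0,1.4,0],[0.6,10,-7,10,0,1.55,0],[0.6,11,-7,11,0,1.7,0],[0.6,12,-7,12,0,1.85,0],[0.6,12.6,-7,12.3,0,2.0,0],[0.6,12.6,-7,12.3,0,2.1,0]]}}

```text
time: 12.55
position: [0.4745, 0.0334, 0.2276]
tool_rot: [-0.648, 0.283, -0.282, 0.648]
ft_force: [-0.2, 0.2, 0.2]
grip_width: 0.0526
```

```bash
python3 - <<'E'
from h import *
shift([.471,.030,.23],-1.87)
im=robot.camera("top")
cv2.imwrite("pics/t4.png",cv2.resize(im[140:260,265:395,::-1],None,fx=5,fy=5))
im=robot.camera("side")
cv2.imwrite("pics/s4.png",cv2.resize(im[110:270,220:440,::-1],None,fx=3.5,fy=3.5))
E
```

```text
t 12.55 pos [0.4745 0.0334 0.2276] psi -0.822 y [-0.  0. -1.] q [-0.17  0.36  1.82  0.    0.96  0.66] F [-0.2  0.2  0.2] M [-0.11  0.13  0.01] w 0.0526
shift cm [ 0.01 -0.24 -0.49] rotvec [ 0.000e+00  1.048e+00 -1.000e-03]
```

View pics/s4.png

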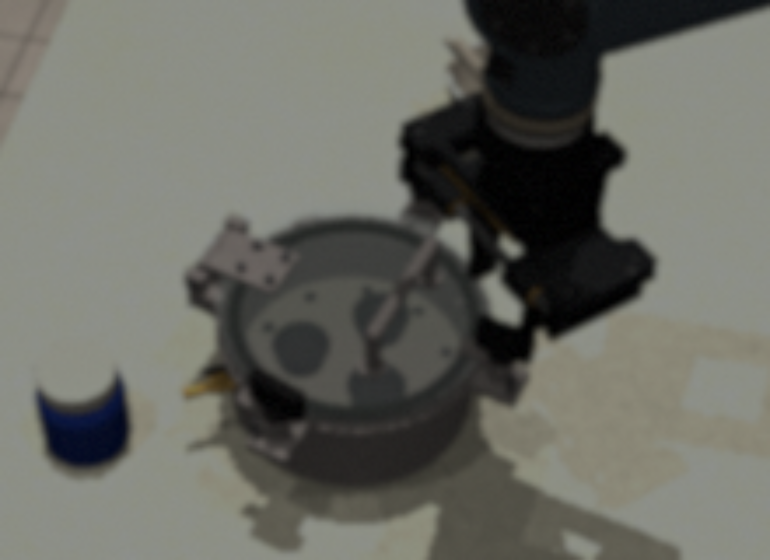

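View pics/t4.png

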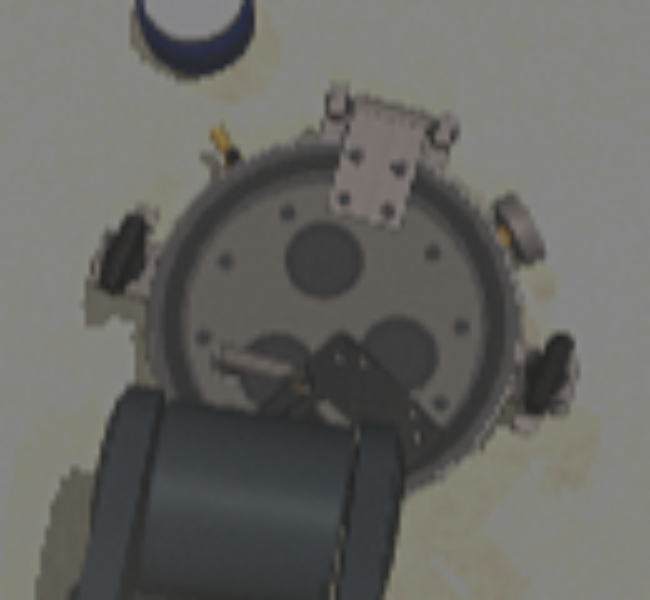

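Left (125,255) and right (550,375) bars now lie along the rim. Aligning on the front knob, descending and gripping it.

>>> {"op": "carry_out", "data": {"moves": [[0.6,0.1,0,-0.3,0,0.14,0],[0.6,0.1,0,-0.5,0,0.28,0],[0.6,0.1,0,-0.5,0,0.42,0],[0.6,0.1,0,-0.5,0,0.56,0],[0.6,0.1,0,-0.5,0,0.7,0],[0.6,0.1,0,-0.5,0,0.84,0],[0.6,0.1,0,-0.5,0,0.98,0],[0.6,0.1,0,-0.5,0,1.05,0],[0.6,0.1,1.5,-0.5,0,1.05,0],[0.6,0.1,3,-0.5,0,1.05,0],[0.6,0.1,4.5,-0.5,0,1.05,0],[0.6,0.1,6,-0.5,0,1.05,0],[0.6,0.1,7,-0.5,0,1.05,0],[0.6,0.1,7,-0.5,0,1.05,0],[0.1,0.1,7,-0.5,0,1.05,0],[0.1,0.1,7,-0.5,0,1.05,0],[0.1,0.1,7,-0.5,0,1.05,0],[0.1,0.1,7,-0.5,0,1.05,0],[0.1,0.1,7,-0.5,0,1.05,0],[0.1,0.1,7,-0.5,0,1.05,0]], "force": 20}}

```text
time: 14.65
position: [0.4715, 0.0265, 0.1578]
tool_rot: [0.422, -0.567, 0.569, -0.42]
ft_force: [-3.5, -12.4, 2.4]
grip_width: 0.0134
```

```bash
python3 - <<'E'
from h import *
shift([.471,.029,.157],-1.87)
E
```

```text
t 14.65 pos [0.4715 0.0265 0.1578] psi -1.866 y [-0.001 -0.004 -1.   ] q [-0.18  0.47  1.9  -0.01  0.77  1.69] F [ -3.5 -12.4   2.4] M [-2.05  0.76  0.08] w 0.0134
shift cm [-0.23  0.08 -0.12] rotvec [-0.     0.004  0.004]
```

>>> {"op": "carry_out", "data": {"moves": [[0.1,0.3,0,0,0,0,0],[0.1,0.4,0,0,0,-0.1,0],[0.1,0.4,0,0,0,-0.2,0],[0.1,0.4,0,0,0,-0.3,0],[0.1,0.4,0,0,0,-0.4,0],[0.1,0.4,0,0,0,-0.5,0],[0.1,0.4,0,0,0,-0.6,0],[0.1,0.4,0,0,0,-0.7,0],[0.1,0.4,0,0,0,-0.8,0],[0.1,0.4,0,0,0,-0.9,0],[0.1,0.4,0,0,0,-1.0,0],[0.1,0.4,0,0,0,-1.1,0],[0.1,0.4,0,0,0,-1.2,0],[0.1,0.4,0,0,0,-1.3,0],[0.1,0.4,0,0,0,-1.38,0],[0.1,0.4,0,0,0,-1.44,0],[0.1,0.4,0,0,0,-1.44,0]], "force": 40}}

```text
time: 16.35
position: [0.4716, 0.0253, 0.1578]
tool_rot: [-0.69, 0.15, -0.151, 0.692]
ft_force: [1.3, 4.7, 0.4]
grip_width: 0.0128
```

```bash
python3 - <<'E'
from h import *
shift([.471,.0265,.157],-1.87)
E
```

```text
t 16.35 pos [0.4716 0.0253 0.1578] psi -0.429 y [ 0.003  0.002 -1.   ] q [-0.19  0.47  1.9   0.    0.77  0.24] F [1.3 4.7 0.4] M [ 0.69 -0.18  0.15] w 0.0128
shift cm [-0.11  0.08  0.09] rotvec [-4.000e-03  1.441e+00 -1.000e-03]
```

>>> {"op": "carry_out", "data": {"moves": [[0.1,0,0,0,0,-0.04,0],[0.1,0,0,0,0,-0.08,0],[0.1,0,0,0,0,-0.11,0],[0.1,0,0,0,0,-0.11,0]]}}

```text
time: 16.75
position: [0.4715, 0.0249, 0.1578]
tool_rot: [-0.697, 0.114, -0.115, 0.699]
ft_force: [1.5, 4.0, 0.7]
grip_width: 0.0133
```

```bash
python3 - <<'E'
from h import *
shift([.5505,.005,.23],-.29)
E
```

```text
t 16.75 pos [0.4715 0.0249 0.1578] psi -0.324 y [ 0.002  0.003 -1.   ] q [-0.19  0.47  1.9   0.    0.77  0.14] F [1.5 4.  0.7] M [ 0.54 -0.21 -1.01] w 0.0133
shift cm [ 8.13 -7.21  0.65] rotvec [-0.003 -0.034  0.001]
```

The front knob is at its stop (moment -1.01 N m). Releasing it and moving above the handle.

>>> {"op": "carry_out", "data": {"moves": [[0.4,0,0,0,0,0,0],[0.4,0,0,0,0,0,0],[0.4,0,0,0,0,0,0],[0.4,0,-2,0,0,0,0],[0.4,0,-5,0,0,0,0],[0.4,0,-7.2,0,0,0,0],[0.5,2,-7.2,0.1,0,-0.035,0],[0.5,5,-7.2,0.3,0,-0.035,0],[0.5,7.5,-7.2,0.5,0,-0.035,0],[0.5,8.2,-7.2,0.5,0,-0.035,0],[0.5,8.2,-7.2,0.5,0,-0.035,0],[0.5,8.2,-7.2,0.5,0,-0.035,0]]}}

```text
time: 17.95
position: [0.5483, 0.0035, 0.2289]
tool_rot: [0.7, -0.101, 0.099, -0.7]
ft_force: [0.2, 0.7, 0.3]
grip_width: 0.0436
```

```bash
python3 - <<'E'
from h import *
shift([.5515,.0035,.169],-.287)
im=robot.camera("side")
cv2.imwrite("pics/s5.png",cv2.resize(im[110:270,220:440,::-1],None,fx=3.5,fy=3.5))
E
```

```text
t 17.95 pos [0.5483 0.0035 0.2289] psi -0.284 y [-0.003  0.    -1.   ] q [-0.2   0.45  1.64 -0.    1.05  0.09] F [0.2 0.7 0.3] M [-0.11  0.08  0.03] w 0.0436
shift cm [0.33 5.99 0.09] rotvec [ 0.     0.003 -0.003]
```

View pics/s5.png

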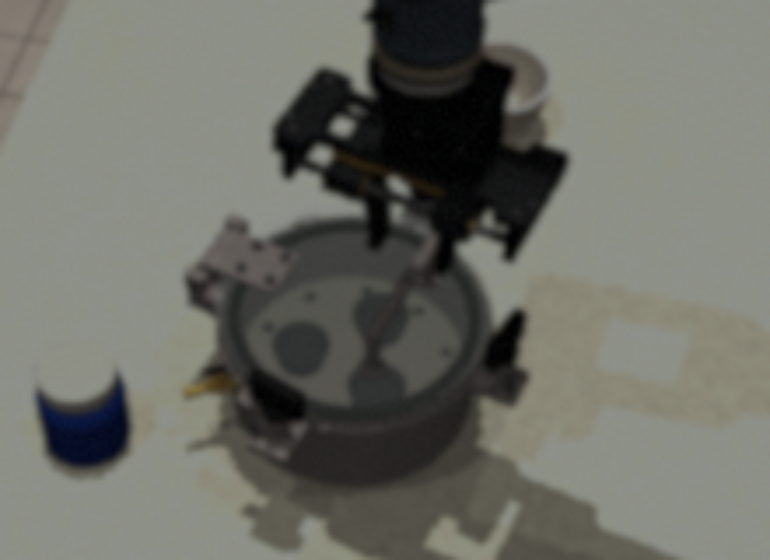

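The front knob at (505,345) now lies along the rim. The fingers at (378,225) and (447,250) straddle the handle bar. Descending onto the handle.

>>> {"op": "carry_out", "data": {"moves": [[0.5,0.3,1.5,0.1,0,0,0],[0.5,0.3,3,0.1,0,0,0],[0.5,0.3,4.5,0.1,0,0,0],[0.5,0.3,5.5,0.1,0,0,0],[0.5,0.3,6,0.1,0,0,0],[0.5,0.3,6,0.1,0,0,0],[0.08,0.3,6,0.1,0,0,0],[0.08,0.3,6,0.1,0,0,0],[0.08,0.3,6,0.1,0,0,0],[0.08,0.3,6,0.1,0,0,0],[0.08,0.3,6,0.1,0,0,0]], "force": 15}}

```text
time: 19.1
position: [0.5531, 0.0034, 0.1697]
tool_rot: [-0.7, 0.1, -0.1, 0.7]
ft_force: [-3.6, 1.8, 2.4]
grip_width: 0.0119
```

```bash
python3 - <<'E'
from h import *
shift([.5515,.0035,.169],-.287)
E
```

```text
t 19.1 pos [0.5531 0.0034 0.1697] psi -0.284 y [-0.  0. -1.] q [-0.2   0.54  1.69  0.    0.92  0.09] F [-3.6  1.8  2.4] M [ 0.14  0.89 -0.04] w 0.0119
shift cm [-0.16  0.07 -0.03] rotvec [ 0.     0.003 -0.   ]
```

>>> {"op": "carry_out", "data": {"moves": [[0.05,-0.1,0,0,0,0,0],[0.05,-0.1,0,0,0,0,0],[0.05,-0.1,0,0,0,0,0],[0.05,-0.08,-0.08,0,0,0,0.005],[0.05,-0.05,-0.16,0,0,0,0.01],[0.05,-0.02,-0.24,0,0,0,0.015],[0.05,0.01,-0.33,0,0,0,0.02],[0.05,0.01,-0.33,0,0,0,0.02]], "force": 60}}

```text
time: 19.9
position: [0.5533, 0.0033, 0.1712]
tool_rot: [-0.699, 0.108, -0.093, 0.701]
ft_force: [5.0, -0.4, -16.0]
grip_width: 0.0106
```

```bash
python3 - <<'E'
from h import *
shift([.5515,.0035,.169],-.287)
E
```

```text
t 19.9 pos [0.5533 0.0033 0.1712] psi -0.284 y [-0.021  0.006 -1.   ] q [-0.2   0.54  1.67  0.    0.95  0.09] F [  5.   -0.4 -16. ] M [-0.24 -0.89 -0.03] w 0.0106
shift cm [-0.18  0.22 -0.03] rotvec [-0.     0.003 -0.021]
```

>>> {"op": "carry_out", "data": {"moves": [[0.05,0.03,-0.08,0,0,0,0.005],[0.05,0.05,-0.16,0,0,0,0.01],[0.05,0.05,-0.16,0,0,0,0.01],[0.05,0.09,-0.24,0,0,0,0.015],[0.05,0.11,-0.33,0,0,0,0.02],[0.05,0.11,-0.33,0,0,0,0.02]]}}

```text
time: 20.5
position: [0.5543, 0.003, 0.1741]
tool_rot: [-0.698, 0.115, -0.085, 0.702]
ft_force: [4.7, -0.5, -16.6]
grip_width: 0.0103
```

```bash
python3 - <<'E'
from h import *
shift([.5515,.0035,.169],-.287)
E
```

```text
t 20.5 pos [0.5543 0.003  0.1741] psi -0.284 y [-0.04   0.012 -0.999] q [-0.2   0.55  1.65  0.    0.98  0.08] F [  4.7  -0.5 -16.6] M [-0.27 -0.93 -0.01] w 0.0103
shift cm [-0.26  0.52 -0.04] rotvec [-0.     0.003 -0.042]
```

>>> {"op": "carry_out", "data": {"moves": [[0.05,0.03,-0.08,0,0,0,0.005],[0.05,0.05,-0.16,0,0,0,0.01],[0.05,0.05,-0.16,0,0,0,0.01],[0.05,0.09,-0.24,0,0,0,0.015],[0.05,0.11,-0.33,0,0,0,0.02],[0.05,0.11,-0.33,0,0,0,0.02]]}}

```text
time: 21.1
position: [0.5564, 0.0024, 0.18]
tool_rot: [-0.697, 0.12, -0.08, 0.703]
ft_force: [2.4, -0.4, -5.0]
grip_width: 0.0101
```

```bash
python3 - <<'E'
from h import *
shift([.5515,.0035,.169],-.287)
E
```

```text
t 21.1 pos [0.5564 0.0024 0.18  ] psi -0.284 y [-0.056  0.016 -0.998] q [-0.2   0.54  1.63  0.01  1.02  0.08] F [ 2.4 -0.4 -5. ] M [-0.23 -0.54 -0.03] w 0.0101
shift cm [-0.44  1.13 -0.03] rotvec [ 0.     0.003 -0.058]
```

>>> {"op": "carry_out", "data": {"moves": [[0.05,0.03,-0.08,0,0,0,0.005],[0.05,0.05,-0.16,0,0,0,0.01],[0.05,0.05,-0.16,0,0,0,0.01],[0.05,0.09,-0.24,0,0,0,0.015],[0.05,0.11,-0.33,0,0,0,0.02],[0.05,0.11,-0.33,0,0,0,0.02]]}}

```text
time: 21.7
position: [0.5576, 0.0021, 0.183]
tool_rot: [-0.696, 0.127, -0.073, 0.703]
ft_force: [4.0, -2.2, -5.7]
grip_width: 0.0104
```

```bash
python3 - <<'E'
from h import *
shift([.5515,.0035,.169],-.287)
im=robot.camera("side")
cv2.imwrite("pics/s6.png",cv2.resize(im[110:270,220:440,::-1],None,fx=3.5,fy=3.5))
E
```

```text
t 21.7 pos [0.5576 0.0021 0.183 ] psi -0.284 y [-0.075  0.022 -0.997] q [-0.2   0.55  1.61  0.01  1.06  0.08] F [ 4.  -2.2 -5.7] M [-0.31 -0.82 -0.02] w 0.0104
shift cm [-0.51  1.44 -0.03] rotvec [ 0.     0.003 -0.078]
```

View pics/s6.png

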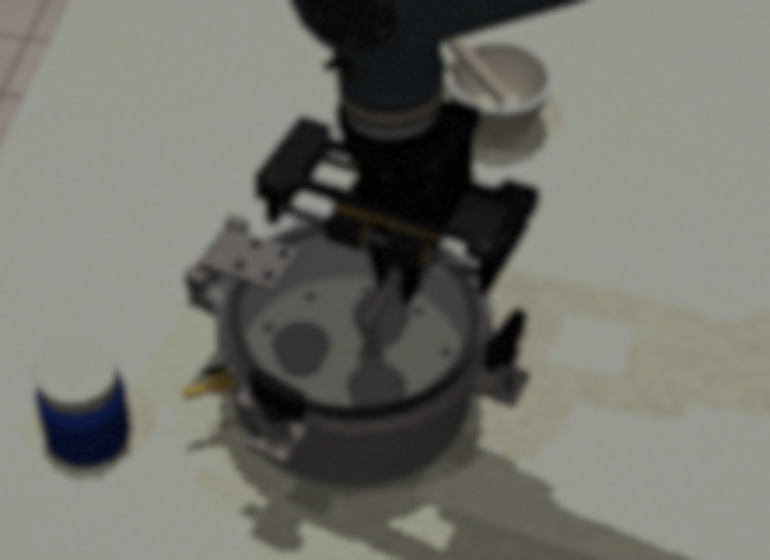

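The seal has let go: the lid is ajar, with a dark line under its front and left rim at about (390,405), and the load has fallen to about 6 N. Raising it the last 4 mm.

>>> {"op": "carry_out", "data": {"moves": [[0.05,0.05,-0.1,0,0,0,0.007],[0.05,0.08,-0.2,0,0,0,0.013],[0.05,0.12,-0.3,0,0,0,0.02],[0.05,0.16,-0.4,0,0,0,0.027],[0.05,0.17,-0.43,0,0,0,0.028],[0.05,0.17,-0.43,0,0,0,0.028]]}}

```text
time: 22.35
position: [0.5593, 0.0015, 0.1869]
tool_rot: [-0.694, 0.137, -0.063, 0.704]
ft_force: [4.7, -1.7, -6.6]
grip_width: 0.0103
```

```bash
python3 - <<'E'
from h import *
shift([.5515,.0035,.169],-.287)
im=robot.camera("side")
cv2.imwrite("pics/s7full.png",im[:,:,::-1])
cv2.imwrite("pics/s7.png",cv2.resize(cv2.convertScaleAbs(im[150:250,270:400,::-1],alpha=2),None,fx=6,fy=6,interpolation=cv2.INTER_CUBIC))
im=robot.camera("top")
cv2.imwrite("pics/t7full.png",im[:,:,::-1])
cv2.imwrite("pics/t7.png",cv2.resize(cv2.convertScaleAbs(im[140:260,265:395,::-1],alpha=1.7),None,fx=5,fy=5))
E
```

```text
t 22.35 pos [0.5593 0.0015 0.1869] psi -0.284 y [-0.102  0.03  -0.994] q [-0.2   0.56  1.59  0.01  1.1   0.08] F [ 4.7 -1.7 -6.6] M [-0.33 -0.9   0.03] w 0.0103
shift cm [-0.61  1.86 -0.03] rotvec [ 0.     0.003 -0.107]
```

View pics/s7.png

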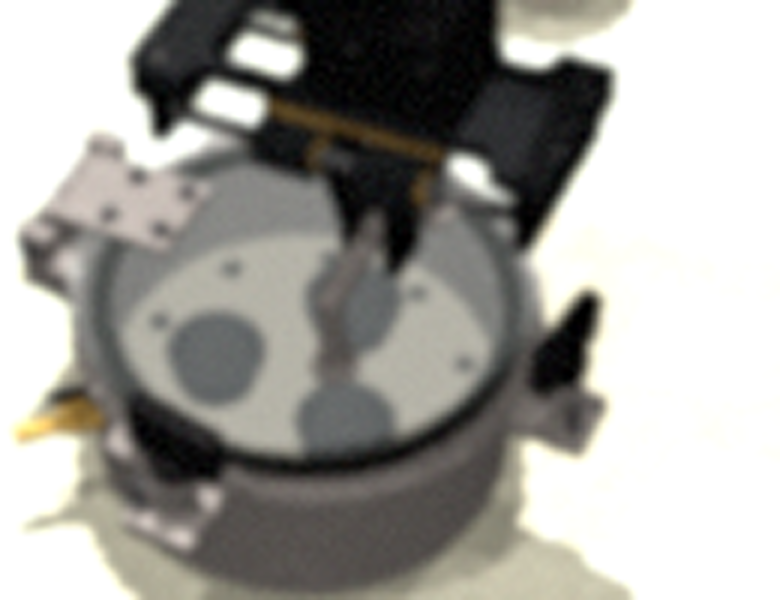

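View pics/t7.png

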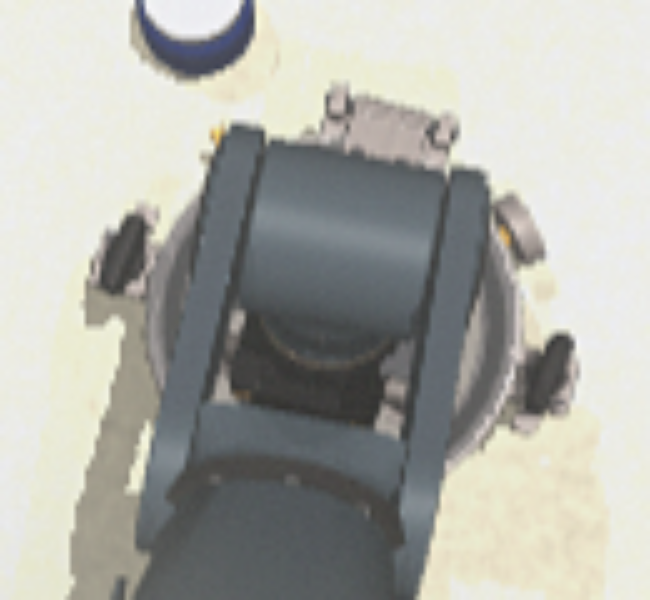

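```bash
python3 - <<'E'
from h import *
C=np.array([.590,-.008,0]);yaw=-.287
def W(p,th):
    x,y,z=p;x-=.124;z-=.115
    x,z=x*np.cos(th)+z*np.sin(th)+.124,-x*np.sin(th)+z*np.cos(th)+.115
    c,s=np.cos(yaw),np.sin(yaw);return C+[c*x-s*y,s*x+c*y,z]
for th in(0,.09,.1075,.125):print(th,[proj("side",W(p,th)).round(1) for p in((-.04,.05,.169),(-.04,.05,.121),(-.03,.104,.115))])
# optical flow, lid disc features & handle end, from before to now
a=cv2.imread("pics/side0.png",0);b=cv2.imread("pics/s7full.png",0)
cl=cv2.createCLAHE(4,(8,8));a,b=cl.apply(a),cl.apply(b)
pts=np.float32([[326,206],[325.5,215],[306,209],[309,195],[297,204]]).reshape(-1,1,2)
q,st,e=cv2.calcOpticalFlowPyrLK(a,b,pts,None,winSize=(15,15));print(np.hstack([pts[:,0],q[:,0],st,e]).round(1))
E
```

```text
0 [array([326.8, 203.3]), array([326.2, 214.8]), array([313.3, 229.5])]
0.09 [array([325.1, 198.9]), array([326. , 211.2]), array([313.2, 226.2])]
0.1075 [array([324.7, 198.1]), array([325.9, 210.5]), array([313.1, 225.6])]
0.125 [array([324.2, 197.2]), array([325.8, 209.7]), array([313. , 224.9])]
[[326.  206.  326.2 204.2   1.   20.1]
 [325.5 215.  325.1 214.8   1.   13. ]
 [306.  209.  302.3 217.3   1.   35.7]
 [309.  195.  297.4 171.6   1.   52.1]
 [297.  204.  296.9 204.2   1.   16. ]]
```

```bash
python3 - <<'E'
import cv2,numpy as np
o=[]
for f in("side0","s7full"):
    im=cv2.convertScaleAbs(cv2.imread(f"pics/{f}.png")[180:240,290:345],alpha=2.2)
    im=cv2.resize(im,None,fx=7,fy=9,interpolation=cv2.INTER_CUBIC)
    for y in range(0,60,10): cv2.line(im,(0,y*9),(6,y*9),(0,0,255),1); cv2.putText(im,str(180+y),(8,y*9+5),0,.4,(0,0,255))
    o.append(im)
cv2.imwrite("pics/cmp.png",np.hstack(o))
E
```

```text
(no output)
```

View pics/cmp.png

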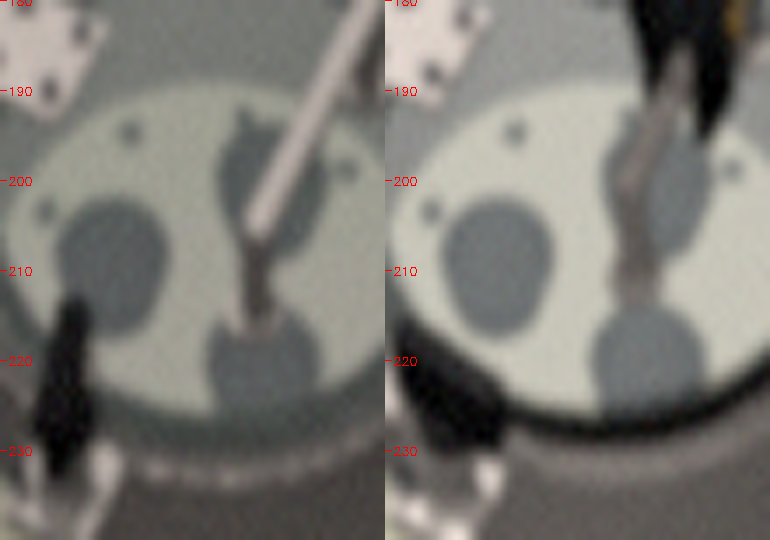

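Between the two views the near handle end rises from row 206 to about 201, and the post foot from row 217 to about 213. The predicted rises are 5.2 and 4.3 px for a 25 mm gap, so this agrees with the arm's 17.2 mm rise. Handing in.

```bash
python3 - <<'E'
from h import *
shift([.5515,.0035,.169],-.287)
robot.hand_in()
E
```

```text
t 22.45 pos [0.5593 0.0016 0.1869] psi -0.284 y [-0.102  0.03  -0.994] q [-0.2   0.56  1.59  0.01  1.1   0.08] F [ 4.6 -2.  -6. ] M [-0.32 -0.95 -0.06] w 0.0107
shift cm [-0.61  1.87 -0.03] rotvec [ 0.     0.003 -0.107]
the job is handed in; nothing more can be done
```

The job is done and handed in at 22.5 s, with the gripper still holding the lid by its handle at a front gap of about 25 mm. No verdict was reported.

- **Clamps:** I turned the left, right and front knobs counterclockwise until each met its end stop, where the reaction moment rose to 0.9–1.0 N m against about 0.1 N m of friction. The pictures show all three bars lying along the rim.
- **Lid:** I pulled it up slowly along its hinge arc. The pull read about 16–17 N until the seal let go, then fell to about 6 N, and the lid did not jump open.
- **Gap:** The handle rose 17.2 mm by the arm's reading, a lid angle of about 0.107 rad and a gap of about 25 mm. The side picture agrees: the handle end rose about 5 px against 5.2 predicted, and the post foot about 4 px against 4.3.
- **Failed check:** An optical-flow tracking check gave nothing usable, so I read the picture shift by eye. That makes it a coarser check than the arm's reading.
- **Bystanders:** I planned no path near the mortar, funnel or bottle. I did not measure their positions again at the end.

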